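# Feed the slide on by one turn of its hand wheel

### The arm

A 6-joint arm with a two-finger parallel gripper is mounted at the origin on a cart in front of the work surface, level with it; the furniture and walls round the work are solid. World frame = base frame: x ahead of the robot, y to its left, z up, the work surface at z = 0. Lengths are in mm, angles in rad, forces in N, time in s.
With the tool pointing down it reaches from about 325 to 900 mm from the base axis. Payload 3.5 kg.
Tool frame: the origin (TCP) lies between the finger pads; the fingertips stand 8 mm ahead of it and the grasp point (between the pads) lies 11 mm behind it; z points along the fingers, y is the direction in which the jaws open and shut (so a half turn about z gives the same grasp; the last joint's range is limited). The gripper opens to 85 mm and grips with 20 to 120 N. Pads are 22 mm wide; open, the fingers measure 114 mm over their backs; the gripper's body (76 mm by 85 mm) begins 54 mm behind the grasp point. The pads swing forward as they close: fully open they stand 13 mm farther back than shut.
Start: joints at [-1.34, 0.276, -0.026, 1.268, 0, 1.467], TCP at [204.76, -590.504, 239.313] pointing down, gripper open.
Joint ranges: [-3.12, 3.12], [-0.85, 1.88], [-1.08, 1.24], [-1.95, 2.15], [-1.57, 1.53], [-3.14, 3.14]. Speed limits (rad/s): [2.57, 2.57, 3.14, 3.14, 3.14, 3.14].

### API

Orientations are given as [roll, pitch, yaw] about the fixed x, y, z axes, in that order (R = Rz(yaw) Ry(pitch) Rx(roll)).
In Python, from workcell import * gives the robot as it stands.
- The arm moves only by the tool servo_tool, never from a script. Its argument "steps" is a list of rows, each a list of 5 numbers: the closure in counts, from 0 (fully open) to 255 (shut), then the shift along the tool's x, y, z in cm, then the turn about the tool's z in rad. In form: [[fingers, tx, ty, tz, turn], ...]. A call has 1 to 8 rows; each row is the pose to reach, as a shift and turn from the pose measured when the call began, along the tool's axes at that moment; what a row does not reach only later rows make up. A row lasts 1/12 s, in which the tool goes at most 41.7 mm and 7.16 degrees, less where a joint would pass 70% of its speed; a pose out of reach is approached as far as the arm can. A call with a gripper value outside its range is refused whole. The fingers move at their own pace and stop on an object; "squeeze" is the grip in N (left out, the last holds). Time passes only in rows, so rows that repeat a pose let the fingers close. It gives the time, the measured TCP pose, the force and the opening at its end, in the units of the state.
- state(): the state, without advancing time (a new reading comes with each control period).
- get_image(name): name is "scene" or "top" or "wrist"; returns a dict with "img" (384x512x3 uint8, red, green, blue), "intrinsics" (3x3 intrinsics, pixels), "view" (4x4, takes a point from world to camera coordinates); the wrist camera has in their place "T_tool_cam" (4x4, takes a point from camera to tool coordinates, whose origin is the TCP and whose axes are the flange's). Camera axes: x right, y up, looking along -z (the intrinsics and any distortion apply to the point x, -y, -z); pixel columns grow to the right and rows downward; lengths in mm; the calibration is good to about 2 mm. The wrist camera is an equidistant fisheye: a pixel r from the principal point sees the ray r / f radians off the axis. A picture is of the moment at which its call begins: read the wrist's pose just before it. There is no depth.
- hand_in(): hands the job in, once; it reports no verdict.
Trained networks look in a picture, given as the dict that the camera call returned (one of the last four; its "shot" number tells which), for a name from the list of things; names that differ only in an ending like _2 or _b are one class to them, and where a whole thing is asked for, a point or a joint stands for the part that bears it (a point fixed in the world has none). Each returns a list of dicts, best first, with "p" (0 to 1); they miss things now and then, are a little off and sometimes report something else, mostly with a low value. They report only what shows in the picture. A call takes as long as a camera call.
- find_in(target, picture): "point" ([column, row] in pixels, amid what is visible of it).
- trace(target, picture): "pixels" (384x512 bool, what is visible of it) and "point" ([column, row] in pixels, amid what is visible of it).
The state is a dict: "clock": time; "joints": joint angles; "qvel": joint speeds; "effort": joint torques, N m; "tool_pos": TCP position; "tool_rot": TCP orientation; "ft_force": force on the tool from outside, world axes, zero at the start; "ft_torque": the same for the moment, N m; "opening": opening from 0.0 (shut) to 1.0 (fully open).
Only numpy, scipy, OpenCV 4.12 (cv2) and the standard library are available. Lean on these libraries where they do the work, as an engineer would, in place of code of your own. Each camera call takes 0.05 s, during which the arm holds its last target. There are 200 camera calls.

### The job

Feed the cog on the slide forward by one pitch: push the hand wheel clockwise (seen from above) by its upright handle through exactly one full turn, so that the handle comes back to where it stands now. Push the handle round lightly with the fingertips or the outside of the fingers, never gripping it; leave the loose things round the slide alone, and finish with the hand clear of everything.

Things in the scene. Friction and masses are not known exactly. Their poses are not given: they have to be found in the camera images.
- feed_wheel (a joint): turn of the hand wheel about its upright axis, rad; grows as the wheel is pushed clockwise seen from above, stops at 0 and 14; starts anywhere between 0.3 and 5.7, so one full turn ends at the start value + 6.283. A friction of 0.25 N m (about 4 N pushed at the handle) keeps it where it is left; it does not spring back or coast.
- wheel_centre (a point): centre of the horizontal hand wheel: on its upright axis, 106 mm above the worktop, about 1 mm above the rim's top. Dark steel wheel, rim 154 mm over all (a round bar 14 mm thick on a 70 mm radius, its top at 107 mm), three spokes; the hub reaches 114 mm above the worktop within 9 mm of the axis (its nut), 108 mm elsewhere. It stands on a grey gearbox at one end of a feed slide.
- handle_mid (a point): middle of the wheel's one upright handle: a round black grip (22 mm across, 62 mm tall, from 106 to 168 mm above the worktop) standing on the rim where one spoke meets it, 70 mm from the wheel's axis. This point is on the grip's axis, 137 mm above the worktop, and travels round with the wheel. The grip spins freely on its own pin, as such handles do.
- feed_slide: grey and steel feed slide bolted to the worktop; origin on the wheel's axis at worktop level, z up. Its gearbox (110 mm square foot) is under the wheel; its bed, 90 mm wide, runs 339 mm along its own -y.
- carriage (a joint): travel of the carriage that carries the rusty cog (104 mm across, its fixing nut up to 76 mm above the worktop) along the bed, m, away from the wheel; the screw drives it 25 mm a turn of the wheel.
- wheel_handle: the same upright handle; origin at its foot on the rim (106 mm above the worktop), z up.
- race: bystander, loose, to be left alone: bearing race, a plain steel ring 62 mm across, 17 mm high; origin at the centre of its underside.
- bolt: bystander, loose, to be left alone: rusty bolt standing on its hexagon head, 70 mm tall, 27 mm across the head; origin at the centre of its underside.
- big_nut: bystander, loose, to be left alone: dark hexagon nut 36 x 41 mm, 17 mm high; origin at the centre of its underside.
- spring: bystander, loose, to be left alone: steel coil spring standing upright, 31 mm across, 36 mm high; origin at the centre of its underside.
- spanner: bystander, loose, to be left alone: rusty open-ended spanner lying flat, 32 x 153 x 7 mm, long axis its own y; origin at the centre of its underside.

How it is judged (in metres and radians):
On the way:
1. the fingers are pushing the handle, which has come round to the far side of the wheel (over 115 mm from its start) (distance of handle_mid from where it was at the start of the episode above 0.115 m and contact force between the fingers and wheel_handle above 0.3 N), for 0.05 s.
At the end, for the whole second after the job is handed in: The wheel has made one clockwise turn, neither none nor two, its handle is within 14 mm (about 11 degrees) of where it started, and it is at rest (distance of handle_mid from where it was at the start of the episode below 0.014 m and value of joint feed_wheel between 6.3 and 12.25 rad and velocity of joint feed_wheel between -0.05 and 0.05 rad/s); the robot touches nothing.
It fails at once if a loose bystander (race, bolt, nut, spring, spanner) is moved over 20 mm or lifted (distance of any of race, bolt, big_nut, spring, spanner from where it was at the start of the episode above 0.02 m).
It fails at once if the handle is gripped or shoved hard (over 35 N between fingers and handle) (contact force between the fingers and wheel_handle above 35 N).
It also fails if it takes over 58 s, if anything falls off the work surface, if the arm or the gripper's body presses on something with over 40 N, if the wrist force passes 120 N, or if a joint passes its speed limit or range.

## Working session

There is one attempt and no reset: what is moved stays moved. The work goes in short steps, Python scripts to look and compute and a tool call to move; the robot and the scene stay as the last step left them, time stands still between calls to the robot, and variables do not carry over. Pictures are saved under pics/ and viewed, about 8 in all and at most 12, crops included, and the job is handed in when it is done.

Besides the shell and the picture viewer there is one more tool, called by a JSON object that holds its "fn" and its "kwargs", one argument or row to a line. servo_tool: Moves the arm, as the interface text tells. Its arguments: {"type":"object","properties":{"steps":{"type":"array","items":{"type":"array","items":{"type":"number"}}},"squeeze":{"type":"number"}},"required":["steps"]}

```bash
mkdir -p pics; cat > h.py <<'E'
from workcell import *
import numpy as np, cv2
def save(d,n): cv2.imwrite('pics/'+n,cv2.cvtColor(d['img'],cv2.COLOR_RGB2BGR))
def ray(d,px):
    K=np.array(d['intrinsics']);V=np.array(d['view'])
    c=np.array([(px[0]-K[0,2])/K[0,0],-(px[1]-K[1,2])/K[1,1],-1])
    R=V[:3,:3];return -R.T@V[:3,3],R.T@c
def onz(d,px,z):
    o,r=ray(d,px);return o+r*(z-o[2])/r[2]
def proj(d,p):
    K=np.array(d['intrinsics']);V=np.array(d['view']);c=V[:3,:3]@p+V[:3,3]
    return K[0,0]*c[0]/-c[2]+K[0,2],K[1,1]*-c[1]/-c[2]+K[1,2]
E
python3 - <<'E'
from h import *
s=state();print(s)
D={}
for n in('scene','top'):
    d=get_image(n);save(d,n+'0.png');D[n]=d;print(n,{k:(np.round(v,3).tolist() if k!='img' else 0) for k,v in d.items() if k not in('img',)})
    for t,z in(('handle_mid',137),('wheel_handle',137),('wheel_centre',106),('race',8),('bolt',35),('big_nut',8),('spring',18),('spanner',4)):
        for f in find_in(t,d)[:2]: print(n,t,np.round(f['point']),round(f['p'],2),np.round(onz(d,f['point'],z)))
E
python3 -c "
import cv2,numpy as np
a=cv2.imread('pics/scene0.png');b=cv2.imread('pics/top0.png')
cv2.imwrite('pics/both0.png',cv2.resize(np.vstack([a,b]),(800,1200))[:600]);"
```

```text
{'clock': 0.0, 'joints': array([-1.34043482e+00,  2.77158942e-01, -2.79036636e-02,  1.26799535e+00,
       -5.40895956e-05,  1.46737765e+00]), 'qvel': array([-5.96423261e-04,  3.15935180e-05,  8.56151796e-04, -2.11213121e-04,
       -4.73392073e-04,  4.05916399e-04]), 'effort': array([ 1.69013383e-03, -4.45503867e+01,  2.95208234e+01,  1.64822355e-02,
        4.12447753e-05,  8.43041136e-06]), 'tool_pos': array([ 204.54876145, -589.76482274,  238.13284013]), 'tool_rot': array([-3.13933753e+00, -1.79676803e-04,  3.33780043e-01]), 'ft_force': array([ 0.30083932, -0.52527541,  0.01005517]), 'ft_torque': array([-0.02218855,  0.02689918, -0.02070994]), 'opening': 1.0014024086950377}
scene {'intrinsics': [[475.34, 0.0, 255.193], [0.0, 475.34, 188.455], [0.0, 0.0, 1.0]], 'view': [[0.889, -0.458, -0.01, -514.031], [0.347, 0.657, 0.669, -107.276], [-0.3, -0.598, 0.743, -988.742], [0.0, 0.0, 0.0, 1.0]], 'shot': 1}
scene handle_mid [251. 206.] 0.66 [ 440. -256.  137.]
scene wheel_handle [252. 205.] 0.86 [ 442. -255.  137.]
scene wheel_centre [265. 190.] 0.74 [ 493. -209.  106.]
scene race [284. 178.] 0.79 [ 591. -118.    8.]
scene big_nut [254. 281.] 0.55 [ 406. -329.    8.]
scene spring [232. 248.] 0.53 [ 399. -247.   18.]
scene spanner [288. 327.] 0.77 [ 419. -438.    4.]
top {'intrinsics': [[454.048, 0.0, 251.397], [0.0, 454.048, 191.138], [0.0, 0.0, 1.0]], 'view': [[0.013, -1.0, 0.014, -231.164], [0.997, 0.014, 0.079, -478.504], [-0.079, 0.013, 0.997, -922.312], [0.0, 0.0, 0.0, 1.0]], 'shot': 2}
top wheel_handle [267. 210.] 0.59 [ 438. -252.  137.]
top wheel_centre [240. 181.] 0.67 [ 493. -202.  106.]
top race [204. 138.] 0.77 [ 594. -123.    8.]
top big_nut [295. 224.] 0.75 [ 414. -318.    8.]
top spring [336. 183.] 0.74 [ 500. -402.   18.]
top spanner [357. 227.] 0.86 [ 411. -449.    4.]
```

View pics/scene0.png

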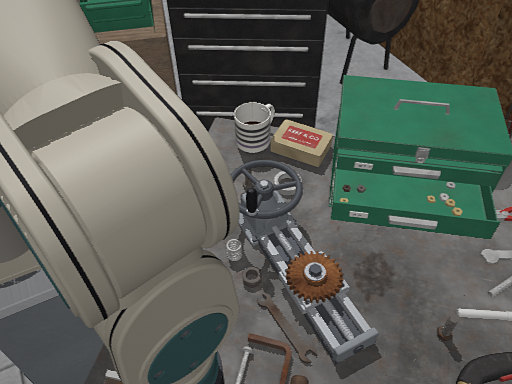

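View pics/top0.png

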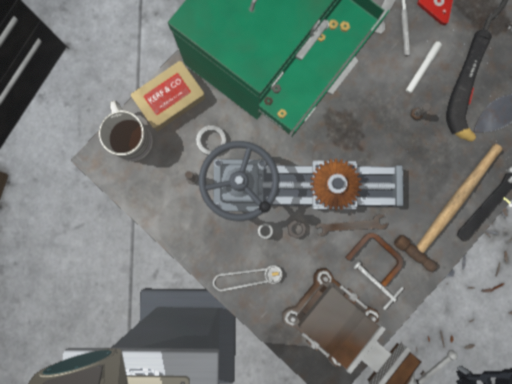

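Top and scene agree. The wheel centre is about (494, -205) and the handle about (439, -254), 72 mm apart at an angle of about -138°. The start view shows the handle at (267, 210) in the top picture, and the toolbox, mug and tin are well away from the wheel. I'll shut the fingers and go over a spot just behind the handle.

{"fn": "servo_tool", "kwargs": {
  "steps": [
    [255,4,-2.3,0,0],
    [255,8,-4.6,0,0],
    [255,12,-7,0,0],
    [255,15.5,-9.1,0,0],
    [255,19,-11.2,0,0],
    [255,22.5,-13.2,0,0],
    [255,26,-15.3,0,0],
    [255,28,-16.5,0,0]
  ]
}}

```text
clock: 1.57
tool_pos: [416.6, -340.5, 239.6]
tool_rot: [3.141, -0.001, 0.335]
ft_force: [0.0, -0.2, 1.0]
opening: -0.004
```

```bash
cat >> h.py <<'E'
from scipy.spatial.transform import Rotation as Rn
C=np.array([494,-205.])
def totool(p):
    s=state();R=Rn.from_euler('xyz',s['tool_rot']).as_matrix();return R.T@(np.array(p)-s['tool_pos'])/10
def at(a,r=71,z=140): a=np.radians(a);return [C[0]+r*np.cos(a),C[1]+r*np.sin(a),z]
def plan(a,b,n=8,r=71,z=140):
    s=state();p=s['tool_pos'];print('t',round(s['clock'],2),'tcp',np.round(p),'ang',round(np.degrees(np.arctan2(p[1]-C[1],p[0]-C[0])),1),'r',round(np.hypot(*(p[:2]-C)),1),'F',np.round(s['ft_force'],1),'q',np.round(s['joints'],2))
    print([[255]+np.round(totool(at(x,r,z)),1).tolist()+[0] for x in np.linspace(a,b,n+1)[1:]])
E
python3 -c "
from h import *
s=state();print(s['tool_pos'],s['joints'],totool(at(-105,72,238)),totool(at(-105,72,140)))"
```

```text
[ 416.62200714 -340.48215544  239.60445383] [-8.05679232e-01  1.22231275e-01 -2.15544010e-01  1.23260423e+00
  6.52294241e-04  2.00104069e+00] [ 7.71483606 -4.29672504  0.16590166] [ 7.70732246 -4.29777123  9.96589872]
```

{"fn": "servo_tool", "kwargs": {
  "steps": [
    [255,3,-1.6,0,0],
    [255,6,-3.3,0,0],
    [255,7.7,-4.3,0,0],
    [255,7.7,-4.3,0,0],
    [255,7.7,-4.3,0,0]
  ]
}}

```text
clock: 1.98
tool_pos: [475.7, -273.8, 239.7]
tool_rot: [3.141, -0.0, 0.337]
ft_force: [0.8, -0.8, 0.5]
opening: -0.001
```

```bash
python3 - <<'E'
from h import *
s=state();R=Rn.from_euler('xyz',s['tool_rot']).as_matrix()
d=get_image('wrist');save(d,'w1.png');K=np.array(d['intrinsics']);T=np.array(d['T_tool_cam']);print(s['tool_pos'])
def wz(px,z):
    u,v=(px[0]-K[0,2])/K[0,0],(px[1]-K[1,2])/K[1,1];r=np.hypot(u,v)
    c=np.array([np.sin(r)*u/r,-np.sin(r)*v/r,-np.cos(r)]);o=s['tool_pos']+R@T[:3,3];k=R@T[:3,:3]@c
    return o+k*(z-o[2])/k[2]
for t,z in(('wheel_handle',150),('handle_mid',150),('wheel_centre',108)):
    for f in find_in(t,d)[:1]: print(t,np.round(f['point']),round(f['p'],2),np.round(wz(f['point'],z)))
E
```

```text
[ 475.72916625 -273.805055    239.72212474]
handle_mid [222. 214.] 0.65 [ 455. -248.  150.]
wheel_centre [208. 139.] 0.87 [ 503. -215.  108.]
```

View pics/w1.png

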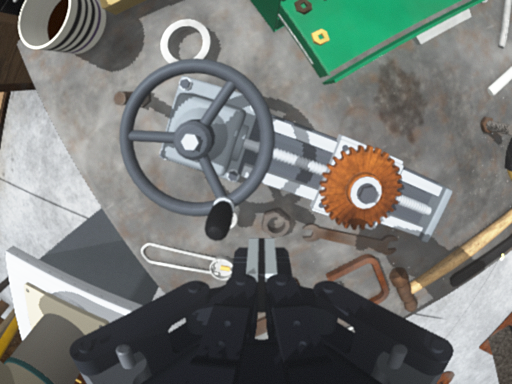

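The wrist picture shows the hub nut at (191, 141), the handle leaning from (226, 207) to its top near (216, 229), and the shut fingers near (262, 250), on the trailing side of the handle. The networks were off here, so I'll recompute from the pixels.

```bash
python3 - <<'E'
from h import *
s=state();R=Rn.from_euler('xyz',s['tool_rot']).as_matrix()
d=get_image('wrist');K=np.array(d['intrinsics']);T=np.array(d['T_tool_cam'])
o=s['tool_pos']+R@T[:3,3];print(o,(R@T[:3,:3]).round(2).tolist())
def wz(px,z):
    u,v=(px[0]-K[0,2])/K[0,0],(px[1]-K[1,2])/K[1,1];r=np.hypot(u,v)
    k=R@T[:3,:3]@np.array([np.sin(r)*u/r,-np.sin(r)*v/r,-np.cos(r)])
    return (o+k*(z-o[2])/k[2]).round()
print('hub',wz((191,141),114),'htop',wz((216,227),168),'hfoot',wz((226,207),106),'rim',[wz(p,100) for p in((121,137),(273,138),(195,60),(197,215))])
E
```

```text
[ 553.04035391 -249.58460772  374.30543243] [[0.33, 0.9, 0.3], [-0.94, 0.31, 0.1], [0.0, -0.32, 0.95]]
hub [ 497. -202.  114.] htop [ 451. -248.  168.] hfoot [ 444. -251.  106.] rim [array([ 477., -128.,  100.]), array([ 521., -272.,  100.]), array([ 568., -181.,  100.]), array([ 423., -226.,  100.])]
```

Wheel centre is now (496, -203) and the handle (445, -251): radius 70, as it should be. Next I lower to z≈140 behind the handle.

{"fn": "servo_tool", "kwargs": {
  "steps": [
    [255,0.1,-0.1,3,0],
    [255,0.1,-0.1,6,0],
    [255,0.1,-0.1,9,0],
    [255,0.1,-0.1,10,0],
    [255,0.1,-0.1,10,0]
  ]
}}

```text
clock: 2.65
tool_pos: [472.4, -273.2, 136.4]
tool_rot: [-3.136, 0.004, 0.332]
ft_force: [0.1, 0.2, -0.1]
opening: 0.0
```

```bash
sed -i 's/^C=.*/C=np.array([496,-203.])/' h.py; python3 -c "
from h import *
plan(-106,-130)"
```

```text
t 2.65 tcp [ 472. -273.  136.] ang -108.6 r 74.0 F [ 0.1  0.2 -0.1] q [-0.64  0.22 -0.33  1.03  0.    2.17]
[[255, 0.1, -0.3, -0.4, 0], [255, -0.1, -0.5, -0.4, 0], [255, -0.4, -0.8, -0.3, 0], [255, -0.7, -1.0, -0.3, 0], [255, -0.9, -1.3, -0.3, 0], [255, -1.2, -1.6, -0.3, 0], [255, -1.4, -1.9, -0.3, 0], [255, -1.6, -2.2, -0.3, 0]]
```

{"fn": "servo_tool", "kwargs": {
  "steps": [
    [255,0.1,-0.3,-0.3,0],
    [255,-0.1,-0.5,-0.3,0],
    [255,-0.4,-0.8,-0.3,0],
    [255,-0.7,-1.0,-0.3,0],
    [255,-0.9,-1.3,-0.3,0],
    [255,-1.2,-1.6,-0.3,0],
    [255,-1.4,-1.9,-0.3,0],
    [255,-1.6,-2.2,-0.3,0]
  ]
}}

```text
clock: 3.32
tool_pos: [450.9, -258.7, 140.9]
tool_rot: [-3.14, 0.002, 0.331]
ft_force: [1.6, -3.5, 2.7]
opening: -0.0
```

```bash
python3 -c "
from h import *
plan(-130,-170)"
```

```text
t 3.32 tcp [ 451. -259.  141.] ang -129.0 r 71.7 F [ 1.6 -3.5  2.7] q [-0.64  0.17 -0.38  1.02 -0.    2.17]
[[255, -0.3, -0.7, 0.1, 0], [255, -0.6, -1.3, 0.1, 0], [255, -0.7, -1.8, 0.1, 0], [255, -0.9, -2.4, 0.1, 0], [255, -1.0, -3.1, 0.1, 0], [255, -1.0, -3.7, 0.1, 0], [255, -1.0, -4.3, 0.1, 0], [255, -0.9, -4.9, 0.1, 0]]
```

Light contact (about 4 N), as expected. Continuing.

{"fn": "servo_tool", "kwargs": {
  "steps": [
    [255,-0.3,-0.7,0.1,0],
    [255,-0.6,-1.3,0.1,0],
    [255,-0.7,-1.8,0.1,0],
    [255,-0.9,-2.4,0.1,0],
    [255,-1.0,-3.1,0.1,0],
    [255,-1.0,-3.7,0.1,0],
    [255,-1.0,-4.3,0.1,0],
    [255,-0.9,-4.9,0.1,0]
  ]
}}

```text
clock: 3.98
tool_pos: [426.1, -214.7, 140.0]
tool_rot: [-3.14, 0.003, 0.331]
ft_force: [1.7, -4.3, 2.2]
opening: 0.001
```

```bash
python3 - <<'E'
from h import *
plan(-170,-205)
d=get_image('wrist');save(d,'w2.png')
E
```

```text
t 3.98 tcp [ 426. -215.  140.] ang -170.5 r 70.9 F [ 1.7 -4.3  2.2] q [-0.6   0.1  -0.47  1.01 -0.    2.21]
[[255, 0.1, -0.5, 0.0, 0], [255, 0.2, -1.0, 0.0, 0], [255, 0.4, -1.5, 0.0, 0], [255, 0.6, -2.0, 0.0, 0], [255, 0.9, -2.5, 0.0, 0], [255, 1.2, -2.9, 0.0, 0], [255, 1.5, -3.4, 0.0, 0], [255, 1.9, -3.8, 0.0, 0]]
```

View pics/w2.png

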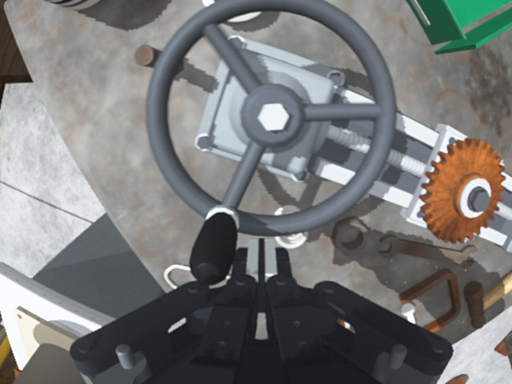

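The handle (top at about (208, 265)) is in contact with the left flank of the fingers, and the wheel is turning. Continuing.

{"fn": "servo_tool", "kwargs": {
  "steps": [
    [255,0.1,-0.5,0.0,0],
    [255,0.2,-1.0,0.0,0],
    [255,0.4,-1.5,0.0,0],
    [255,0.6,-2.0,0.0,0],
    [255,0.9,-2.5,0.0,0],
    [255,1.2,-2.9,0.0,0],
    [255,1.5,-3.4,0.0,0],
    [255,1.9,-3.8,0.0,0]
  ]
}}

```text
clock: 4.7
tool_pos: [430.5, -170.3, 139.2]
tool_rot: [-3.136, 0.004, 0.332]
ft_force: [-1.9, -3.6, 0.6]
opening: 0.001
```

```bash
python3 -c "
from h import *
plan(-205,-240)"
```

```text
t 4.7 tcp [ 431. -170.  139.] ang 153.5 r 73.2 F [-1.9 -3.6  0.6] q [-0.52  0.07 -0.5   1.01  0.    2.29]
[[255, 0.4, -0.1, -0.1, 0], [255, 0.8, -0.4, -0.1, 0], [255, 1.3, -0.7, -0.1, 0], [255, 1.7, -1.0, -0.1, 0], [255, 2.2, -1.3, -0.1, 0], [255, 2.7, -1.5, -0.1, 0], [255, 3.2, -1.6, -0.1, 0], [255, 3.8, -1.7, -0.1, 0]]
```

{"fn": "servo_tool", "kwargs": {
  "steps": [
    [255,0.4,-0.2,-0.1,0],
    [255,0.8,-0.4,-0.1,0],
    [255,1.3,-0.7,-0.1,0],
    [255,1.7,-1.0,-0.1,0],
    [255,2.2,-1.3,-0.1,0],
    [255,2.7,-1.5,-0.1,0],
    [255,3.2,-1.6,-0.1,0],
    [255,3.8,-1.7,-0.1,0]
  ]
}}

```text
clock: 5.37
tool_pos: [460.4, -140.9, 139.6]
tool_rot: [-3.135, 0.005, 0.332]
ft_force: [-3.8, -1.0, -3.3]
opening: 0.003
```

```bash
python3 -c "
from h import *
plan(-240,-275)
d=get_image('wrist');save(d,'w3.png')"
```

```text
t 5.37 tcp [ 460. -141.  140.] ang 119.8 r 71.6 F [-3.8 -1.  -3.3] q [-0.43  0.11 -0.46  1.02  0.    2.38]
[[255, 0.5, -0.0, -0.0, 0], [255, 1.1, -0.1, -0.0, 0], [255, 1.6, -0.1, -0.1, 0], [255, 2.1, -0.0, -0.1, 0], [255, 2.7, 0.1, -0.1, 0], [255, 3.2, 0.2, -0.1, 0], [255, 3.7, 0.3, -0.1, 0], [255, 4.2, 0.5, -0.1, 0]]
```

View pics/w3.png

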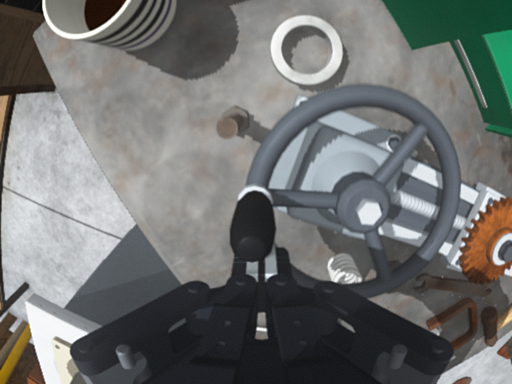

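The handle, at (253, 225), is now directly ahead of the fingertips, in contact at about 4 N.

{"fn": "servo_tool", "kwargs": {
  "steps": [
    [255,0.5,0,0,0],
    [255,1.1,-0.1,0,0],
    [255,1.6,-0.1,0,0],
    [255,2.1,0,0,0],
    [255,2.7,0.1,0,0],
    [255,3.2,0.2,0,0],
    [255,3.7,0.3,0,0],
    [255,4.2,0.5,0,0]
  ]
}}

```text
clock: 6.08
tool_pos: [503.9, -131.3, 140.0]
tool_rot: [-3.134, 0.002, 0.333]
ft_force: [-4.2, 0.2, -0.2]
opening: 0.003
```

```bash
python3 -c "
from h import *
plan(-275,-310)"
```

```text
t 6.08 tcp [ 504. -131.  140.] ang 83.7 r 72.1 F [-4.2  0.2 -0.2] q [-0.38  0.17 -0.38  1.03  0.    2.43]
[[255, 0.3, 0.3, -0.0, 0], [255, 0.8, 0.6, -0.0, 0], [255, 1.2, 0.9, -0.0, 0], [255, 1.6, 1.2, -0.0, 0], [255, 2.0, 1.6, -0.0, 0], [255, 2.4, 2.0, -0.0, 0], [255, 2.7, 2.4, -0.0, 0], [255, 3.0, 2.9, -0.0, 0]]
```

{"fn": "servo_tool", "kwargs": {
  "steps": [
    [255,0.4,0.2,0,0],
    [255,0.8,0.5,0,0],
    [255,1.2,0.8,0,0],
    [255,1.6,1.2,0,0],
    [255,2.0,1.6,0,0],
    [255,2.4,2.0,0,0],
    [255,2.7,2.4,0,0],
    [255,3.0,2.9,0,0]
  ]
}}

```text
clock: 6.75
tool_pos: [542.6, -148.5, 139.8]
tool_rot: [-3.133, 0.0, 0.333]
ft_force: [-2.4, 3.4, 0.8]
opening: -0.001
```

```bash
python3 -c "
from h import *
plan(-310,-345)"
```

```text
t 6.75 tcp [ 543. -148.  140.] ang 49.5 r 71.7 F [-2.4  3.4  0.8] q [-0.39  0.24 -0.29  1.04  0.01  2.42]
[[255, 0.2, 0.5, -0.0, 0], [255, 0.4, 0.9, -0.0, 0], [255, 0.6, 1.5, -0.0, 0], [255, 0.7, 2.0, -0.0, 0], [255, 0.8, 2.5, -0.0, 0], [255, 0.9, 3.0, -0.0, 0], [255, 0.9, 3.6, -0.0, 0], [255, 0.9, 4.1, -0.1, 0]]
```

{"fn": "servo_tool", "kwargs": {
  "steps": [
    [255,0.2,0.5,0,0],
    [255,0.4,0.9,0,0],
    [255,0.6,1.5,0,0],
    [255,0.7,2.0,0,0],
    [255,0.8,2.5,0,0],
    [255,0.9,3.0,0,0],
    [255,0.9,3.6,0,0],
    [255,0.9,4.1,0,0]
  ]
}}

```text
clock: 7.42
tool_pos: [565.0, -184.9, 139.7]
tool_rot: [-3.133, -0.0, 0.333]
ft_force: [-0.2, 4.1, 1.3]
opening: 0.002
```

```bash
python3 -c "
from h import *
plan(-345,-380)
d=get_image('wrist');save(d,'w4.png')"
```

```text
t 7.42 tcp [ 565. -185.  140.] ang 14.7 r 71.3 F [-0.2  4.1  1.3] q [-0.43  0.3  -0.22  1.06  0.01  2.38]
[[255, -0.1, 0.5, -0.0, 0], [255, -0.2, 1.0, -0.0, 0], [255, -0.3, 1.6, -0.0, 0], [255, -0.5, 2.1, -0.1, 0], [255, -0.7, 2.6, -0.1, 0], [255, -1.0, 3.0, -0.1, 0], [255, -1.3, 3.5, -0.1, 0], [255, -1.6, 3.9, -0.1, 0]]
```

View pics/w4.png

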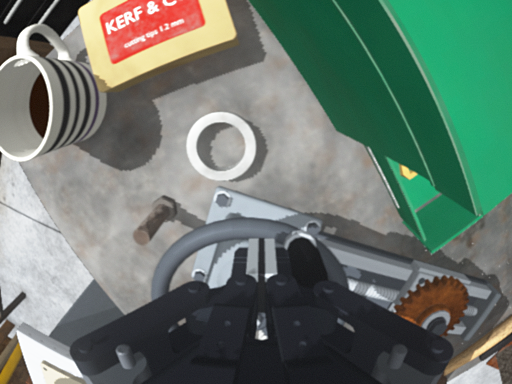

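The handle is now on the right flank of the fingers, at (305, 255). The drawer corner at (430, 245) stays clear of the path.

{"fn": "servo_tool", "kwargs": {
  "steps": [
    [255,-0.1,0.5,0,0],
    [255,-0.2,1.0,0,0],
    [255,-0.3,1.6,0,0],
    [255,-0.5,2.1,0,0],
    [255,-0.7,2.6,0,0],
    [255,-1.0,3.0,0,0],
    [255,-1.3,3.5,0,0],
    [255,-1.6,3.9,0,0]
  ]
}}

```text
clock: 8.13
tool_pos: [563.5, -229.1, 139.8]
tool_rot: [-3.136, -0.001, 0.333]
ft_force: [2.6, 2.5, -0.8]
opening: 0.0
```

```bash
python3 -c "
from h import *
plan(-380,-415)"
```

```text
t 8.13 tcp [ 563. -229.  140.] ang -21.1 r 72.3 F [ 2.6  2.5 -0.8] q [-0.49  0.32 -0.19  1.07  0.    2.31]
[[255, -0.4, 0.2, -0.0, 0], [255, -0.8, 0.6, -0.0, 0], [255, -1.2, 0.9, -0.0, 0], [255, -1.6, 1.3, -0.0, 0], [255, -2.1, 1.5, -0.0, 0], [255, -2.6, 1.8, -0.0, 0], [255, -3.1, 2.0, -0.0, 0], [255, -3.6, 2.2, -0.0, 0]]
```

{"fn": "servo_tool", "kwargs": {
  "steps": [
    [255,-0.4,0.2,0,0],
    [255,-0.8,0.6,0,0],
    [255,-1.2,0.9,0,0],
    [255,-1.6,1.3,0,0],
    [255,-2.1,1.5,0,0],
    [255,-2.6,1.8,0,0],
    [255,-3.1,2.0,0,0],
    [255,-3.6,2.2,0,0]
  ]
}}

```text
clock: 8.8
tool_pos: [536.3, -262.2, 139.9]
tool_rot: [-3.137, -0.001, 0.332]
ft_force: [3.8, 0.8, -0.4]
opening: -0.001
```

```bash
python3 -c "
from h import *
plan(-415,-450)"
```

```text
t 8.8 tcp [ 536. -262.  140.] ang -55.7 r 71.6 F [ 3.8  0.8 -0.4] q [-0.56  0.3  -0.22  1.06  0.    2.24]
[[255, -0.5, 0.0, -0.0, 0], [255, -1.0, 0.1, -0.0, 0], [255, -1.5, 0.2, -0.0, 0], [255, -2.1, 0.2, -0.0, 0], [255, -2.6, 0.2, -0.0, 0], [255, -3.2, 0.1, -0.0, 0], [255, -3.7, -0.0, -0.0, 0], [255, -4.2, -0.2, -0.0, 0]]
```

{"fn": "servo_tool", "kwargs": {
  "steps": [
    [255,-0.5,0.0,0,0],
    [255,-1.0,0.1,0,0],
    [255,-1.5,0.2,0,0],
    [255,-2.1,0.2,0,0],
    [255,-2.6,0.2,0,0],
    [255,-3.2,0.1,0,0],
    [255,-3.7,0,0,0],
    [255,-4.2,-0.2,0,0]
  ]
}}

```text
clock: 9.47
tool_pos: [495.7, -274.1, 140.0]
tool_rot: [-3.136, -0.002, 0.332]
ft_force: [4.0, 1.1, -0.6]
opening: 0.002
```

```bash
python3 -c "
from h import *
plan(-450,-465)
d=get_image('top');save(d,'t5.png')
for n in('wheel_handle','wheel_centre'):
  for f in find_in(n,d)[:1]: print(n,f['p'],f['point'],onz(d,f['point'],137))
w=get_image('wrist');save(w,'w5.png')
cv2.imwrite('pics/m5.png',np.hstack([cv2.imread('pics/w5.png')[:,100:500],cv2.resize(cv2.imread('pics/t5.png')[100:292,150:350],(400,384))]))"
```

```text
t 9.47 tcp [ 496. -274.  140.] ang -90.2 r 71.1 F [ 4.   1.1 -0.6] q [-0.62  0.25 -0.28  1.04  0.    2.19]
[[255, -0.2, -0.1, -0.0, 0], [255, -0.4, -0.2, -0.0, 0], [255, -0.6, -0.3, -0.0, 0], [255, -0.8, -0.4, -0.0, 0], [255, -1.0, -0.5, -0.0, 0], [255, -1.2, -0.6, -0.0, 0], [255, -1.4, -0.7, -0.0, 0], [255, -1.6, -0.8, 0.0, 0]]
wheel_centre 0.9 [218.1, 152.0] [ 543.29349499 -161.42444381  137.        ]
```

View pics/m5.png

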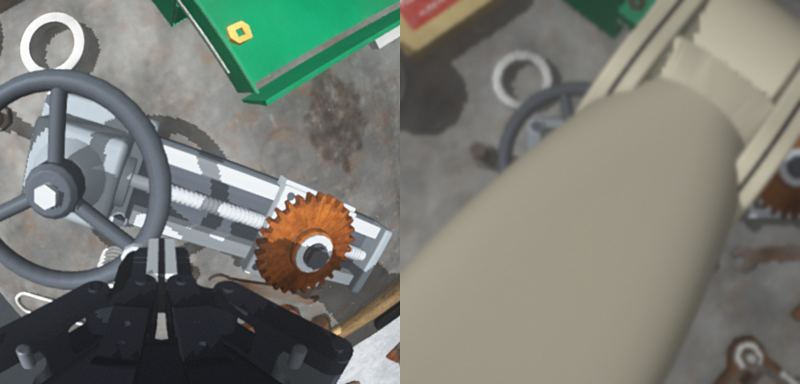

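The handle is hidden behind the fingers, but the spokes and hub at (146, 196) in the wrist picture show the wheel angle. I'll advance most of the remaining arc and then retreat to look.

{"fn": "servo_tool", "kwargs": {
  "steps": [
    [255,-0.2,-0.1,0,0],
    [255,-0.4,-0.2,0,0],
    [255,-0.6,-0.3,0,0],
    [255,-0.8,-0.4,0,0],
    [255,-1.0,-0.5,0,0],
    [255,-1.2,-0.6,0,0],
    [255,-1.4,-0.7,0,0],
    [255,-1.6,-0.8,0,0]
  ]
}}

```text
clock: 10.33
tool_pos: [476.6, -271.5, 139.7]
tool_rot: [-3.136, 0.002, 0.332]
ft_force: [3.7, -2.3, -0.5]
opening: -0.0
```

```bash
cat >> h.py <<'E'
def wray(d,s,px,z):
    R=Rn.from_euler('xyz',s['tool_rot']).as_matrix();K=np.array(d['intrinsics']);T=np.array(d['T_tool_cam'])
    o=s['tool_pos']+R@T[:3,3];u,v=(px[0]-K[0,2])/K[0,0],(px[1]-K[1,2])/K[1,1];r=np.hypot(u,v)
    k=R@T[:3,:3]@np.array([np.sin(r)*u/r,-np.sin(r)*v/r,-np.cos(r)]);return o+k*(z-o[2])/k[2]
E
python3 -c "
from h import *
plan(-465,-470)
s=state();w=get_image('wrist');save(w,'w6.png')"
```

```text
t 10.33 tcp [ 477. -272.  140.] ang -105.8 r 71.2 F [ 3.7 -2.3 -0.5] q [-0.64  0.22 -0.32  1.04  0.    2.17]
[[255, 0.0, -0.0, -0.0, 0], [255, -0.0, -0.0, -0.0, 0], [255, -0.1, -0.1, -0.0, 0], [255, -0.2, -0.1, -0.0, 0], [255, -0.2, -0.2, -0.0, 0], [255, -0.3, -0.2, -0.0, 0], [255, -0.3, -0.3, -0.0, 0], [255, -0.4, -0.3, -0.0, 0]]
```

View pics/w6.png

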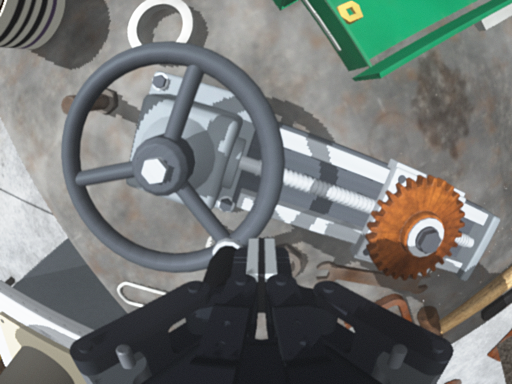

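Here the handle foot shows at (228, 242) just left of the fingertips, and the spokes end at (195, 72) and (80, 180). I compare those spokes with the first wrist view, where they were at (235, 85) and (129, 135).

```bash
python3 -c "
from h import *
d=get_image('wrist');s=state()
s1=dict(tool_pos=np.array([475.73,-273.8,239.7]),tool_rot=[3.141,0,.337])
def ang(s,hub,pts):
    h=wray(d,s,hub,114)[:2];print('hub',h.round(1),[(round(np.degrees(np.arctan2(*(wray(d,s,p,100)[:2]-h)[::-1])),1),round(np.hypot(*(wray(d,s,p,100)[:2]-h)),0)) for p in pts])
ang(s1,(191,141),[(235,85),(129,135),(226,207)])
ang(s,(155,171),[(195,72),(80,180),(228,242)])"
```

```text
hub [ 498.  -200.8] [(np.float64(-19.2), np.float64(63.0)), (np.float64(103.7), np.float64(68.0)), (np.float64(-138.5), np.float64(74.0))]
hub [ 496.6 -200.2] [(np.float64(-3.4), np.float64(61.0)), (np.float64(116.6), np.float64(66.0)), (np.float64(-123.9), np.float64(66.0))]
```

About 14° remain, so I'll push to a pusher angle of -120°.

```bash
python3 -c "
from h import *
plan(-465.8,-480)"
```

```text
t 10.43 tcp [ 476. -271.  140.] ang -106.3 r 71.2 F [ 2.8 -2.   0.2] q [-0.64  0.22 -0.32  1.04  0.    2.17]
[[255, -0.1, -0.1, -0.0, 0], [255, -0.3, -0.2, -0.0, 0], [255, -0.5, -0.4, -0.0, 0], [255, -0.6, -0.5, -0.0, 0], [255, -0.8, -0.7, -0.0, 0], [255, -0.9, -0.8, -0.0, 0], [255, -1.1, -1.0, -0.0, 0], [255, -1.2, -1.2, -0.0, 0]]
```

{"fn": "servo_tool", "kwargs": {
  "steps": [
    [255,-0.2,-0.1,0,0],
    [255,-0.4,-0.3,0,0],
    [255,-0.6,-0.5,0,0],
    [255,-0.8,-0.7,0,0],
    [255,-1.0,-0.9,0,0],
    [255,-1.2,-1.1,0,0],
    [255,-1.2,-1.2,0,0],
    [255,-1.2,-1.2,0,0]
  ]
}}

```text
clock: 11.1
tool_pos: [460.2, -263.6, 139.6]
tool_rot: [-3.135, 0.003, 0.332]
ft_force: [1.0, -1.5, -0.4]
opening: -0.001
```

{"fn": "servo_tool", "kwargs": {
  "steps": [
    [255,0.5,0.5,0,0],
    [255,1,1.2,0,0],
    [255,1,1.2,-3,0],
    [255,1,1.2,-6,0],
    [255,1,1.2,-9,0],
    [255,1,1.2,-10,0],
    [255,1,1.2,-10,0]
  ]
}}

```text
clock: 11.68
tool_pos: [476.3, -273.6, 242.9]
tool_rot: [-3.139, -0.001, 0.332]
ft_force: [0.8, -0.4, 0.3]
opening: 0.005
```

```bash
python3 -c "
from h import *
s=state();print(s['tool_pos'],s['tool_rot']);w=get_image('wrist');save(w,'w7.png')"
```

```text
[ 476.27185191 -273.55404755  242.85009664] [-3.13946135e+00 -5.42020460e-04  3.31991984e-01]
```

View pics/w7.png

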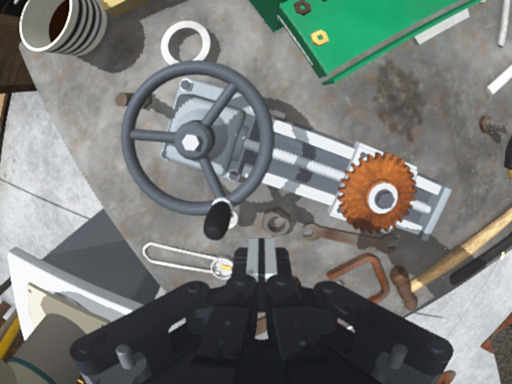

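The view is almost identical to the first one: handle at (217, 220), spokes at (133, 135) and (233, 88). The cog has moved along the bed. Now I'll retreat and compare the unobstructed top view with the start.

{"fn": "servo_tool", "kwargs": {
  "steps": [
    [255,-4,2.3,-1,0],
    [255,-8,4.6,-1,0],
    [255,-12,7,-1,0],
    [255,-16,9.3,-1,0],
    [255,-20,11.5,-1,0],
    [255,-24,14,-1,0],
    [255,-28,16.3,-1,0],
    [255,-30,17.5,-1,0]
  ]
}}

```text
clock: 12.4
tool_pos: [256.0, -524.4, 247.0]
tool_rot: [-3.131, 0.001, 0.332]
ft_force: [0.8, -0.9, -0.6]
opening: 0.002
```

{"fn": "servo_tool", "kwargs": {
  "steps": [
    [255,-3,1.7,0,0],
    [255,-6,3.5,0,0],
    [255,-6,3.5,0,0],
    [255,-6,3.5,0,0],
    [255,-6,3.5,0,0]
  ]
}}

```text
clock: 12.82
tool_pos: [210.5, -575.5, 244.2]
tool_rot: [-3.126, 0.0, 0.331]
ft_force: [0.3, 0.2, 0.4]
opening: -0.001
```

```bash
python3 - <<'E'
from h import *
print(state()['tool_pos'],state()['ft_force'])
for n in('top','scene'):
    d=get_image(n);save(d,n+'9.png')
    for t,z in(('wheel_handle',137),('wheel_centre',106),('race',8),('big_nut',8),('spring',18),('spanner',4),('bolt',35)):
        for f in find_in(t,d)[:1]: print(n,t,np.round(f['point']),round(f['p'],2),np.round(onz(d,f['point'],z)))
c=[cv2.resize(cv2.imread(f'pics/top{i}.png')[120:250,180:310],(400,400)) for i in(0,9)]
cv2.imwrite('pics/cmp.png',np.hstack(c))
E
```

```text
[ 210.48014378 -575.49490958  244.23132442] [0.30334006 0.21477957 0.38728914]
top wheel_handle [270. 227.] 0.17 [ 407. -258.  137.]
top wheel_centre [242. 183.] 0.83 [ 489. -206.  106.]
top race [203. 135.] 0.79 [ 601. -120.    8.]
top spanner [353. 224.] 0.81 [ 415. -440.    4.]
top bolt [191. 180.] 0.48 [ 503. -100.   35.]
scene wheel_handle [248. 202.] 0.82 [ 439. -245.  137.]
scene wheel_centre [269. 194.] 0.82 [ 494. -222.  106.]
scene race [283. 188.] 0.77 [ 573. -147.    8.]
scene big_nut [249. 203.] 0.58 [ 487. -150.    8.]
scene spring [235. 247.] 0.51 [ 406. -248.   18.]
scene spanner [290. 334.] 0.7 [ 416. -451.    4.]
```

View pics/cmp.png

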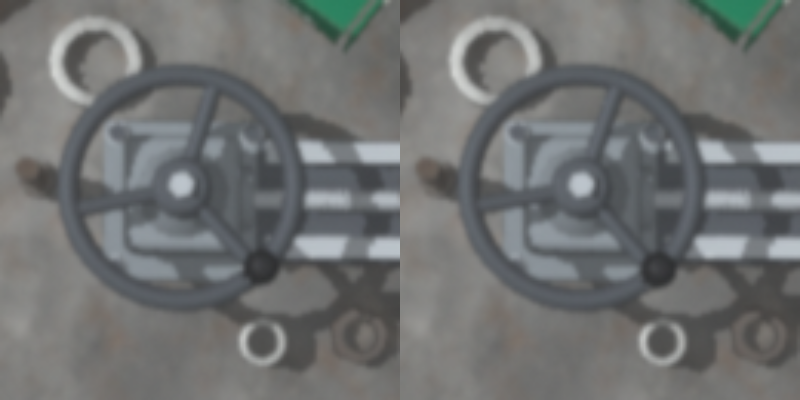

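Before and after match in the top view. The handle is at crop (261, 266) before and (258, 270) after, about 3 mm apart, and the loose parts have not moved. Handing in.

```bash
python3 -c "
from workcell import *
print(hand_in())"
```

```text
the job is handed in; nothing more can be done
None
```

I pushed the hand wheel clockwise through one full turn with the closed fingertips on its handle, never gripping it. I then backed the hand away clear of everything and handed the job in at about 13 s. The hand-in gives no verdict.

- **Force:** readings at the end of each move were about 5 N or less. Peaks within a move were not logged.
- **Handle position:** the top view before and after shows the handle about 3 mm from where it started, against the 14 mm allowed.
- **Cog:** it has moved along the bed, as seen in the wrist view. I did not measure the distance.
- **Loose parts:** the race, spring, nut and bolt sit where they were in the before and after top views. I did not compare the spanner by eye. The network puts it within about 10 mm of its start in the top view and 13 mm in the scene view, which I take as its own scatter, since the hand never went near it.
- **Checks that disagreed:** the trained networks' last positions scattered by up to about 30 mm for things that had not moved, and more where they mistook one thing for another. Examples are the handle in the top view (p = 0.17) and the nut in the scene view. For these I relied on the pictures and spoke angles instead.

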